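# Stage a tube carrier and hold open an analyser cover that may be caught

### The job

Stand the blue single-row tube carrier upright on the narrow raised rest, centred and lengthways along it, and let go of it. Then tug the analyser cover's bar handle before touching the sliding catch beside the cover, to learn whether the cover is caught; if it is, move the catch to the other end of its travel. Lift the cover to about 50 degrees open and finish while still holding it there by its handle with the gripper, so a colleague can load; do not disturb the bottle, the square tube rack or the pen.

Things in the scene. Friction and masses are not known exactly. Their poses are not given: they have to be found in the camera images.
- carrier: The loose blue plastic tube carrier, 0.14 kg: a block 120 long (its x) x 28 wide (its y) x 40 mm high with five capped clear tubes in a row along x, up to 62 mm above its underside and narrower than the block. Origin: centre of the underside, z up. It starts standing on the bench; grip it across its width.
- rest_top (a point): Centre of the top face of the loading rest: an aluminium bar 130 long (the point's x) x 24 mm wide (y), top 60 mm above the bench, on a thin web over a foot plate 150 x 80 x 8 mm. Fixed. The carrier stands on it with its x along the bar's x (either way round).
- analyser: The white bench analyser, fixed. Origin: centre of its underside; x points to its back, y to its left seen from the robot. In mm: housing x -130 to 150, y -140 to 140, flat deck at z 110; rear hump x 100 to 150 up to z 180; the shut cover lies over x -110 to 70, y -65 to 115, top at z 140.
- cover_hinge (a point): Point on the cover's hinge axis, at analyser x 70, y 25, z 115 mm. The axis runs along analyser y at the cover's far edge.
- cover_handle (a point): Middle of the cover's bar handle: round steel bar 12 mm thick, 110 long along analyser y, carried only at its ends. Shut: analyser x -130, y 25, z 168 mm (from the hinge 200 to the front, 53 up), 28 above the cover's top, 20 ahead of its front edge. Swings with the cover, up and back about the hinge; pinch it from above closing along analyser x: the bar turns in the fingers.
- cover (a joint): Cover angle in rad: 0 shut, grows as the front rises, stop at 1.1. It weighs 0.4 kg, takes about 2 N at the handle to lift, and falls shut if let go. When caught it rises freely only about 0.013 rad (2 to 3 mm at the handle), then resists: a 10 to 20 N pull gains 2 to 3 mm more and it sinks back when let go.
- catch_grip (a point): Grip point of the sliding catch: grey upright tab 14 mm thick (analyser x) x 30 wide (y) on the deck to the right of the cover, top 32 mm above the deck. The point is inside it on its middle, 22 above the deck, at analyser x -60, y -100, z 132 mm when the catch reads 0; it moves with the tab.
- catch (a joint): Sliding catch, m: 0 front stop, 0.016 back stop, along analyser +x; needs 4 to 5 N moved slowly, stays where left, starts near 0. Unmarked: on some starts the cover is caught with it at the front and free with it at the back, on others the reverse, and only a tug tells. It changes over about half way and is sure past 0.012. Move it with the cover shut.
- wash_bottle: Bystander: white plastic bottle, 68 mm in diameter, 170 high, standing. Origin: centre of the underside.
- tube_rack: Bystander: square blue rack 110 x 110 x 50 high with tubes standing up to 70 mm. Origin: centre of the underside.
- pen: Bystander: black pen, 140 long (its x), 10 mm thick, lying on the bench. Origin: middle of its underside.
There are look-alikes about, which are no part of the job. Of the things that look like the carrier, the smallest one is meant.

How it is judged (in metres and radians):
On the way, in this order (a step that is already met when the one before it is completed fails the run):
1. the tube carrier stands upright on the rest, centred, lengthways and let go (x of carrier in the frame of rest_top between -0.03 and 0.03 m and y of carrier in the frame of rest_top between -0.011 and 0.011 m and z of carrier in the frame of rest_top between -0.006 and 0.006 m and angle between carrier's own z axis and vertical below 0.09 rad and angle between the x axis of carrier and the x axis of rest_top, either way round below 0.2 rad and linear speed of carrier below 0.03 m/s and contact force between the fingers and carrier below 0.05 N), for 0.3 s.
2. the cover is tugged off its seat while the catch is still where it was (value of joint cover above 0.006 rad and value of joint catch below 0.006 m), for 0.02 s.
3. the cover is raised past 40 degrees by the gripper (value of joint cover above 0.7 rad and contact force between the fingers and cover above 0.5 N), for 0.2 s.
At the end, for the whole second after the job is handed in: Carrier upright (5 deg), still and untouched on the rest, within 11 mm across, 30 mm along, 0.2 rad of its line; the fingers hold the cover still between 0.7 and 1.08 rad (40 to 62 deg); bottle, rack and pen within 30 mm of their starts (all of step 1 and all of step 3 and value of joint cover below 1.08 rad and velocity of joint cover between -0.1 and 0.1 rad/s and distance of each of wash_bottle, tube_rack, pen from where it was at the start of the episode below 0.03 m); the arm keeps its last pose, push and grip.
It fails at once if the carrier is tipped over (angle between carrier's own z axis and vertical above 0.7 rad).
It fails at once if the wash bottle is disturbed (distance of wash_bottle from where it was at the start of the episode above 0.03 m or angle between wash_bottle's own z axis and vertical above 0.5 rad).
It fails at once if the square tube rack is disturbed (distance of tube_rack from where it was at the start of the episode above 0.03 m or angle between tube_rack's own z axis and vertical above 0.5 rad).
It fails at once if the pen is disturbed (distance of pen from where it was at the start of the episode above 0.03 m).
It also fails if it takes over 64 s, if anything falls off the work surface, if the arm or the gripper's body presses on something with over 40 N, if the wrist force passes 120 N, or if a joint passes its speed limit or range.

### The arm

A 6-joint arm with a two-finger parallel gripper is mounted at the origin on the work surface. World frame = base frame: x ahead of the robot, y to its left, z up, the work surface at z = 0. Lengths are in mm, angles in rad, forces in N, time in s.
With the tool pointing down it reaches from about 325 to 875 mm from the base axis. Payload 4.4 kg.
Tool frame: the origin (TCP) lies on the centre line of the jaws, within the pads' length; the fingertips stand ahead of it and the grasp point (between the pads) lies 6 mm ahead of it (ctrl.tcp_to_tips is the z of the fingertips in the tool frame, in mm); z points along the fingers, y is the line along which they close (so a half turn about z gives the same grasp; the last joint's range is limited). The gripper opens to 85 mm and grips with 20 to 120 N. Pads are 22 mm wide; open, the fingers measure 114 mm over their backs; the gripper's body (76 mm by 85 mm) begins 54 mm behind the grasp point. The pads swing forward as they close: fully open they stand 13 mm farther back than shut.
Start: joints at [1.058, 0.207, 1.542, -0, 1.393, -0.15], TCP at [204.073, 537.57, 256.282] pointing down, gripper open.
Joint ranges: [-2.73, 2.73], [-0.86, 2.22], [0.23, 2.46], [-1.11, 4.25], [0.08, 2.63], [-2.82, 2.82]. Speed limits (rad/s): [2.79, 2.79, 3.14, 3.14, 3.14, 3.14].

### API

Orientations are given as a 3x3 rotation matrix whose columns are the frame's x, y, z axes.
In Python, from plant import ctrl, sensors, optics gives the robot as it stands. Calls block until the motion is done:
- ctrl.move_ptp(position, orientation): joint-space move of the TCP to a pose.
- ctrl.move_l(position, rot=None, vel=150, threshold=None): straight line of the TCP; rot=None keeps the orientation; vel is the mean speed in mm/s. With threshold (N) it stops when the force on the tool has changed by that much, and returns True; else False.
- ctrl.set_joints(angles): joint-space move.
- ctrl.gripper_to(opening, force=None): finger opening in mm; force is the grip in N (None keeps the last); returns when the fingers have stopped.
- ctrl.hold(seconds).
- ctrl.solve_ik(position, orientation): joint angles nearest the present ones, or None.
- sensors.read_state(): the state.
- optics.grab_frame(name): name is "side" or "top"; returns (picture, depth): 400x640x3 uint8, red, green, blue; 400x640 float32, mm along the optical axis (not along the pixel's ray), 0 where there is no reading.
- optics.camera_params(name): a dict with "mtx" (3x3 intrinsics, pixels), "R" (3x3) and "t" (3): a world point X has camera coordinates R X + t. Camera axes: x right, y down, z forward; pixel columns grow to the right and rows downward; lengths in mm; the calibration is good to about 2 mm. A picture is of the moment at which its call begins. camera_params takes no time and is no camera call.
A pose or a line that the arm cannot do raises ctrl.MotionError and nothing moves.
- ctrl.finish_job(): hands the job in; it is judged then, once.
The state is a dict: "t": time; "q": joint angles; "qvel": joint speeds; "tau": joint torques, N m; "eef_pos": TCP position; "eef_rot": TCP orientation; "force": force on the tool from outside, world axes, zero at the start; "wrist_torque": the same for the moment, N m; "grip_width": finger opening in mm; "grasp_force": force on a finger pad.
Only numpy, scipy, OpenCV 4.12 (cv2) and the standard library are available. Lean on these libraries where they do the work, as an engineer would, in place of code of your own. Each camera call takes 0.05 s, during which the arm holds its last target. There are 200 camera calls.

## Working session

There is one attempt and no reset: what is moved stays moved. The work goes in short steps, each a Python script; the robot and the scene stay as the last script left them, time stands still between calls to the robot, and variables do not carry over. Pictures are saved under pics/ and viewed, at most 10 in all, crops included, and the job is handed in when it is done.

```bash
ls; mkdir -p pics; cat > h.py <<'E'
import numpy as np, cv2
from plant import ctrl, sensors, optics
def grab(n):
    im,d=optics.grab_frame(n); return im,d
def cloud(n,d):
    p=optics.camera_params(n);K=p["mtx"];v,u=np.mgrid[0:d.shape[0],0:d.shape[1]]
    c=np.stack([(u-K[0,2])/K[0,0]*d,(v-K[1,2])/K[1,1]*d,d],-1)
    w=(c-np.array(p["t"]))@np.array(p["R"]); w[d<=0]=np.nan; return w
E
python3 - <<'E'
from h import *
for n in("top","side"):
    im,d=grab(n);cv2.imwrite(f"pics/{n}0.png",im[:,:,::-1]);np.savez(f"{n}0.npz",im=im,d=d)
    p=optics.camera_params(n);print(n,(-np.array(p["R"]).T@p["t"]).round(),np.array(p["R"])[2].round(2),p["mtx"][0][0])
print(ctrl.tcp_to_tips,sensors.read_state())
E
```

```text
pics
top [338.  72. 993.] [ 0.17  0.   -0.99] 410.36448351185317
side [  62. -630.  856.] [ 0.39  0.63 -0.67] 410.944822247089
25.0 {'t': 0.1, 'q': array([ 1.05747833e+00,  2.07364716e-01,  1.54281179e+00,  9.37612290e-06,
        1.39350261e+00, -1.50537429e-01]), 'qvel': array([ 0.00041705,  0.00021701, -0.00376372,  0.00033079,  0.00096121,
        0.00136986]), 'tau': array([-4.07593152e-04, -3.84092009e+01, -2.92549789e+01, -2.85188498e-04,
        4.81723298e-03, -1.55902836e-05]), 'eef_pos': array([203.76798935, 537.0087165 , 255.22449473]), 'eef_rot': array([[-9.34912926e-01,  3.54875688e-01, -1.03263983e-03],
       [ 3.54877044e-01,  9.34911224e-01, -1.81302750e-03],
       [ 3.22027192e-04, -2.06148302e-03, -9.99997823e-01]]), 'force': array([ 0.08750614, -0.06372484, -0.39831413]), 'wrist_torque': array([-0.01512643, -0.02475389, -0.04118086]), 'grasp_force': 0.0, 'grip_width': 85.24583686519972}
```

View pics/top0.png

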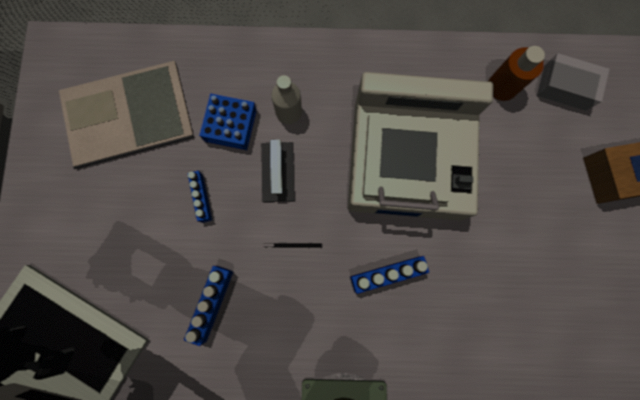

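View pics/side0.png

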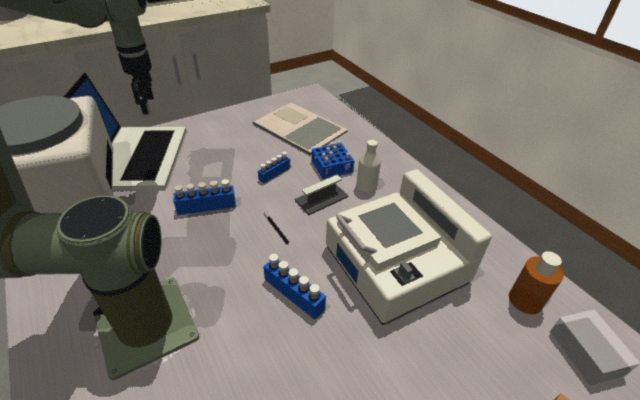

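The top view shows the small carrier at (200,196) and the larger look-alikes at (208,305) and (390,275). The rest is at (277,168), the pen at (293,245), the bottle at (287,100) and the rack at (228,120). The analyser is at (420,150), with its handle at (408,200) and the catch tab at (462,180).

```bash
python3 - <<'E'
from h import *
z=np.load("top0.npz");im,d=z["im"],z["d"];w=cloud("top",d)
hsv=cv2.cvtColor(im,cv2.COLOR_RGB2HSV)
def rect(m,lab):
    p=w[m];p=p[~np.isnan(p[:,0])]
    r=cv2.minAreaRect(p[:,:2].astype(np.float32));b=cv2.boxPoints(r)
    e=max([b[1]-b[0],b[2]-b[1]],key=np.linalg.norm)
    print(lab,len(p),"c",np.round(r[0],1),"size",np.round(r[1],1),"longdir deg",np.degrees(np.arctan2(e[1],e[0])).round(1),"zmed",np.median(p[:,2]).round(1),"mean",p[:,:2].mean(0).round(1))
def box(u0,u1,v0,v1):
    m=np.zeros(d.shape,bool);m[v0:v1,u0:u1]=1;return m
Z=w[:,:,2]
print("bench z",np.nanmedian(Z[260:280,300:330]))
cb=box(180,218,162,230)
rect(cb&(Z>33)&(Z<45),"car blocktop");rect(cb&(Z>52),"car caps");rect(cb&(Z>15),"car all")
rect(box(255,300,135,207)&(Z>52),"rest top");rect(box(255,300,135,207)&(Z>3)&(Z<15),"foot")
a=box(340,500,60,225)
rect(a&(Z>165),"hump+handle");rect(box(340,500,60,115)&(Z>172),"hump");rect(box(370,445,182,215)&(Z>155),"handle")
rect(box(355,447,110,205)&(Z>132)&(Z<150),"cover")
rect(a&(Z>95),"housing")
rect(box(447,478,160,200)&(Z>130)&(Z<155),"tab")
rect(box(260,325,238,252)&(hsv[:,:,2]<60),"pen")
for n,b in (("bottle",(270,303,72,135)),("rack",(198,260,90,152))): rect(box(*b)&(Z>20),n)
z=np.load("side0.npz");ws=cloud("side",z["d"]);Z2=ws[:,:,2];w=ws
rect(box(255,293,150,185)&(Z2>15),"S car all");rect(box(255,293,150,185)&(Z2>52),"S caps")
rect(box(292,350,172,212)&(Z2>54),"S rest");rect(box(330,380,205,258)&(Z2>155),"S handle")
rect(box(392,422,258,285)&(Z2>128),"S tab")
big=cv2.resize(im[130:230,340:500],None,fx=5,fy=5,interpolation=cv2.INTER_CUBIC);cv2.imwrite("pics/an.png",cv2.convertScaleAbs(big[:,:,::-1],alpha=1.5))
E
```

```text
bench z 0.7104694996614086
car blocktop 399 c [507.8 351.9] size [121.   28.5] longdir deg 15.3 zmed 40.7 mean [503.9 347.4]
car caps 195 c [507.8 352.7] size [106.5  15.7] longdir deg 15.5 zmed 62.3 mean [507.4 351.9]
car all 717 c [507.8 351.8] size [121.   28.8] longdir deg 15.3 zmed 41.4 mean [504.4 347.5]
rest top 565 c [578.3 168.7] size [130.6  23.9] longdir deg 2.3 zmed 60.6 mean [576.1 168.8]
foot 1484 c [582.1 172.2] size [181.3 110.5] longdir deg 1.8 zmed 8.4 mean [573.2 167.5]
hump+handle 3542 c [ 610.8 -148.6] size [277.4 286. ] longdir deg -3.4 zmed 179.5 mean [ 697.5 -150.7]
hump 2927 c [ 727.2 -155.6] size [277.1  52.2] longdir deg 86.3 zmed 180.0 mean [ 725.3 -155.5]
handle 430 c [ 484.6 -116.8] size [121.7  30.5] longdir deg 86.8 zmed 172.9 mean [ 477.8 -115.6]
cover 6477 c [ 585.5 -120.3] size [174.5 181.4] longdir deg -3.4 zmed 141.0 mean [ 583.6 -118.7]
housing 17077 c [ 610.8 -149.8] size [280.2 286.1] longdir deg -3.3 zmed 140.5 mean [ 616.2 -145. ]
tab 246 c [ 536.6 -232.2] size [56.3 85.4] longdir deg -1.6 zmed 141.1 mean [ 539.3 -224.8]
pen 237 c [398.  115.8] size [  9.8 114.7] longdir deg -88.6 zmed 9.2 mean [397.9 115.6]
bottle 1064 c [730.9 147. ] size [59.5 66.3] longdir deg -70.9 zmed 113.9 mean [720.5 145.2]
rack 2083 c [695.6 292.7] size [112.1 111.6] longdir deg 79.8 zmed 50.8 mean [692.7 291.5]
S car all 472 c [508.9 349.3] size [123.6  30.9] longdir deg 14.7 zmed 40.7 mean [504.3 343.2]
S caps 103 c [506.9 352. ] size [104.5  17.8] longdir deg 16.2 zmed 61.6 mean [506.2 348.7]
S rest 293 c [582.3  74.8] size [131.1 219. ] longdir deg -88.1 zmed 61.0 mean [574.8 158.7]
S handle 278 c [ 484.9 -120. ] size [120.6  31.9] longdir deg 87.1 zmed 173.1 mean [ 476.4 -125.6]
S tab 137 c [ 537.9 -236.4] size [53.  18.1] longdir deg 87.5 zmed 141.2 mean [ 537.  -245.4]
```

View pics/an.png

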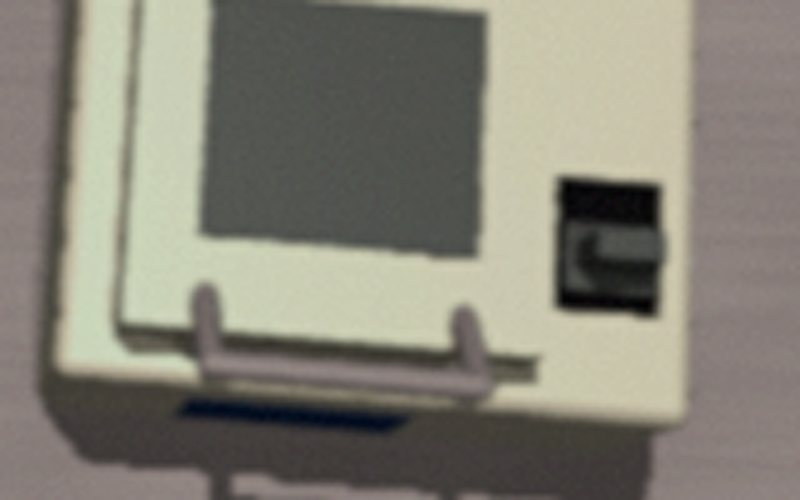

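The crop shows the catch tab in its black slot at the front end, and the handle bar in front of the cover. The depth fits agree with the known sizes, so I'm moving the carrier now.

```bash
cat >> h.py <<'E'
def Rd(deg,like=None):
    """tool down, closing direction at deg (or +180, whichever needs less wrist turn)"""
    best=None
    for k in (0,180):
        a=np.radians(deg+k);y=np.array([np.cos(a),np.sin(a),0]);z=np.array([0,0,-1.]);R=np.stack([np.cross(y,z),y,z],1)
        s=np.sum(R*sensors.read_state()["eef_rot"])
        if best is None or s>best[0]: best=(s,R)
    return best[1]
def st(l=""):
    s=sensors.read_state();print(l,"t %.2f"%s["t"],"p",s["eef_pos"].round(1),"f",s["force"].round(1),"w %.1f g %.1f"%(s["grip_width"],s["grasp_force"]),flush=True)
    return s
AN=np.array([601.6,-148.6]);AY=np.radians(-3.4);AR=np.array([[np.cos(AY),-np.sin(AY)],[np.sin(AY),np.cos(AY)]])
def an(x,y,z): return np.r_[AN+AR@[x,y],z]
E
python3 - <<'E'
from h import *
R=Rd(105.3); c=[507.8,351.9]
ctrl.gripper_to(60,30)
ctrl.move_ptp(np.array(c+[130.]),R)
ctrl.move_l(np.array(c+[33.]),vel=100); st("at")
ctrl.gripper_to(20,35); st("grip")
ctrl.move_l(np.array(c+[150.]),vel=120); st("lift")
im,d=grab("top");np.savez("top1.npz",im=im,d=d)
R2=Rd(92.1)
ctrl.move_l(np.array([578.3,168.7,150.]),rot=R2,vel=120); st("over")
im,d=grab("side");cv2.imwrite("pics/side1.png",cv2.resize(im[100:240,200:400],None,fx=4,fy=4)[:,:,::-1])
E
```

```text
at t 3.00 p [508.6 352.3  33.9] f [ 0.8 -0.2 -0.6] w 60.1 g 0.0
grip t 3.38 p [508.5 352.4  34. ] f [-0.5  0.7  3.1] w 27.3 g 35.8
lift t 4.51 p [507.  351.5 148.8] f [-1.2  0.6 -2.3] w 27.5 g 35.2
over t 6.34 p [578.  169.4 150. ] f [ 0.1  1.  -1.6] w 27.4 g 35.2
```

View pics/side1.png

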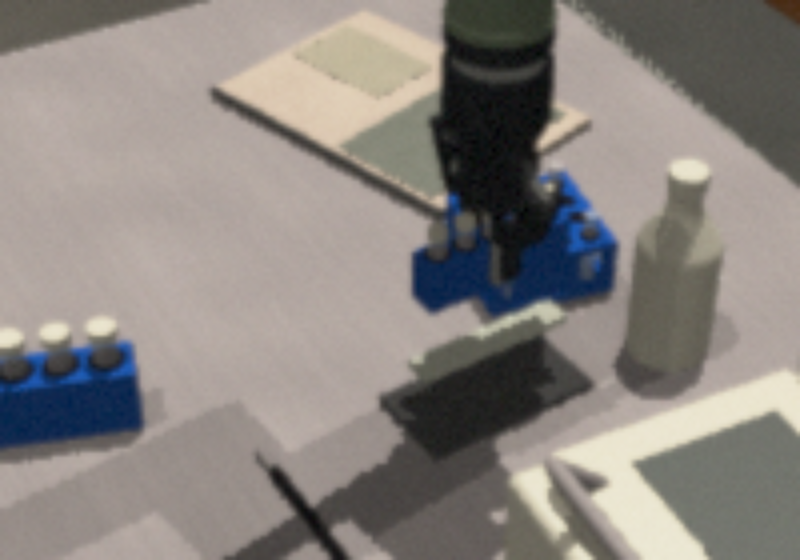

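The carrier is held level above the rest, at crop (430–500, 270), with the square rack behind it. I'm lowering it now.

```bash
python3 - <<'E'
from h import *
ctrl.move_l(np.array([578.3,168.7,100.]),vel=80); st()
h=ctrl.move_l(np.array([578.3,168.5,91.]),vel=12,threshold=5); st(h)
ctrl.gripper_to(55); ctrl.hold(0.3); s=st("open")
p=s["eef_pos"]
ctrl.move_l(np.array([578.3,168.7,230.]),vel=150)
ctrl.move_ptp(an(-130,25,260),Rd(-3.4)); st("over handle")
for n in("top","side"):
    im,d=grab(n);w=cloud(n,d);Z=w[:,:,2]
    hsv=cv2.cvtColor(im,cv2.COLOR_RGB2HSV)
    m=(np.abs(w[:,:,0]-578)<90)&(np.abs(w[:,:,1]-169)<40)&(hsv[:,:,1]>150)&(hsv[:,:,0]>100)&(hsv[:,:,0]<130)
    m&=Z>64 
    q=w[m];r=cv2.minAreaRect(q[:,:2].astype(np.float32));print(n,len(q),r,"z pct",np.percentile(q[:,2],[2,50,98]).round(1))
    np.savez(n+"2.npz",im=im,d=d)
    if n=="side":cv2.imwrite("pics/side2.png",cv2.resize(im[100:300,250:450],None,fx=3,fy=3)[:,:,::-1])
E
```

```text
t 7.17 p [578.6 168.7 100.1] f [ 0.7  0.  -1.6] w 27.5 g 35.2
True t 7.72 p [578.6 168.6  94. ] f [1.3 0.2 4.1] w 27.3 g 36.0
open t 8.41 p [577.  168.4  92.4] f [0.4 0.6 0.9] w 54.8 g 0.0
over handle t 13.01 p [ 473.4 -115.8  260. ] f [-0.6  0.  -0.6] w 54.7 g 0.0
top 357 ((576.484375, 167.12210083007812), (117.31290435791016, 27.523704528808594), 2.4047341346740723) z pct [ 69.3  99.9 103.5]
side 303 ((571.2783813476562, 163.21400451660156), (107.36363983154297, 28.664648056030273), 0.3694823980331421) z pct [ 68.4  94.1 103.5]
```

View pics/side2.png

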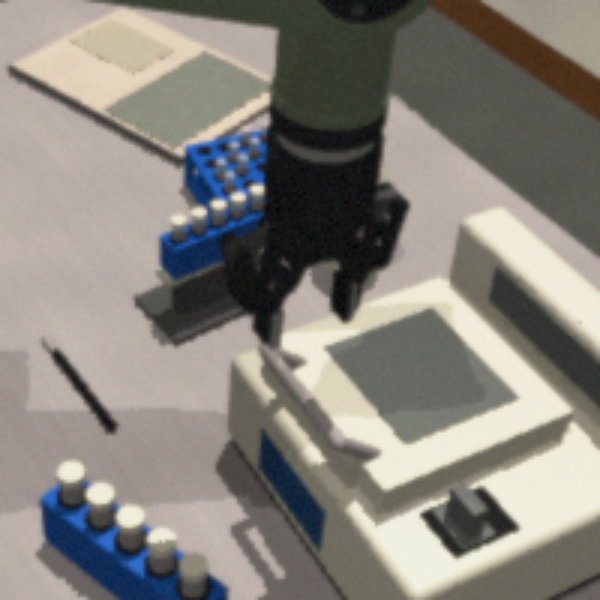

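The carrier is upright on the rest and the open gripper is over the handle. Next I grip the bar and tug.

```bash
python3 - <<'E'
from h import *
ctrl.gripper_to(45)
ctrl.move_l(an(-130,25,200),vel=100)
h=ctrl.move_l(an(-130,25,174),vel=50,threshold=10); st(h)
ctrl.gripper_to(0,40); ctrl.hold(0.2); s0=st("grip")
p0=s0["eef_pos"].copy(); np.save("p0.npy",p0)
f0=s0["force"][2]
for dz in (1.5,3,4.5,6,7):
    h=ctrl.move_l(an(-130,25,174+dz),vel=15,threshold=15); ctrl.hold(0.1); s=st((dz,h))
    if h or f0-s["force"][2]>15: break
E
```

```text
False t 14.79 p [ 473.3 -115.9  173.8] f [-0.5 -0.6 -0.1] w 44.9 g 0.0
grip t 15.40 p [ 475.6 -116.2  174.7] f [ 6.2  0.1 -4. ] w 10.9 g 38.9
(1.5, False) t 15.75 p [ 476.  -116.2  176.3] f [ 7.9 -0.3 -4.3] w 10.7 g 38.9
(3, False) t 16.10 p [ 476.4 -116.3  177.8] f [ 8.8 -0.1 -4.6] w 10.5 g 39.0
(4.5, False) t 16.45 p [ 476.8 -116.3  179.4] f [10.1  0.7 -5.7] w 10.5 g 39.0
(6, False) t 16.80 p [ 477.3 -116.3  181. ] f [11.8  0.8 -5.9] w 10.5 g 39.0
(7, False) t 17.15 p [ 477.6 -116.3  182.1] f [12.1  0.1 -7.5] w 10.7 g 39.0
```

```bash
python3 - <<'E'
from h import *
p=an(-130+4+3,25,183);
ctrl.move_l(p,vel=20); ctrl.hold(.1); st("x relaxed")
def arc(th): # analyser coords of handle
    c,s=np.cos(th),np.sin(th); return 70-200*c+53*s,115+200*s+53*c
for th in (0.06,0.08,0.1):
    x,z=arc(th); h=ctrl.move_l(an(x+3,25,z+6),vel=20,threshold=15); ctrl.hold(.1); st((th,h))
    if h: break
im,d=grab("side");w=cloud("side",d);cv2.imwrite("pics/side3.png",cv2.resize(im[180:300,310:450],None,fx=5,fy=5)[:,:,::-1])
im,d=grab("top");w=cloud("top",d)
m=np.zeros(d.shape,bool);m[120:185,375:430]=1
loc=(w[...,:2]-AN)@AR
k=m&(w[...,2]>125)&(w[...,2]<175)&(np.abs(loc[...,1]-25)<85)&(loc[...,0]>-60)&(loc[...,0]<60)
print(np.degrees(np.arctan(-np.polyfit(loc[k][:,0],w[k][:,2],1)[0])),k.sum())
E
```

```text
x relaxed t 17.77 p [ 477.8 -116.3  181.8] f [-4.3 -1.8 -2.5] w 10.8 g 39.6
(0.06, False) t 18.17 p [ 479.  -116.3  185.6] f [-4.5 -1.4 -1.7] w 10.4 g 39.6
(0.08, False) t 18.62 p [ 480.4 -116.4  190. ] f [-5.9 -1.6 -0.4] w 10.5 g 39.6
(0.1, False) t 19.08 p [ 481.7 -116.5  193.7] f [-6.2 -1.7 -1.3] w 10.6 g 39.5
5.767857926103514 2254
```

View pics/side3.png

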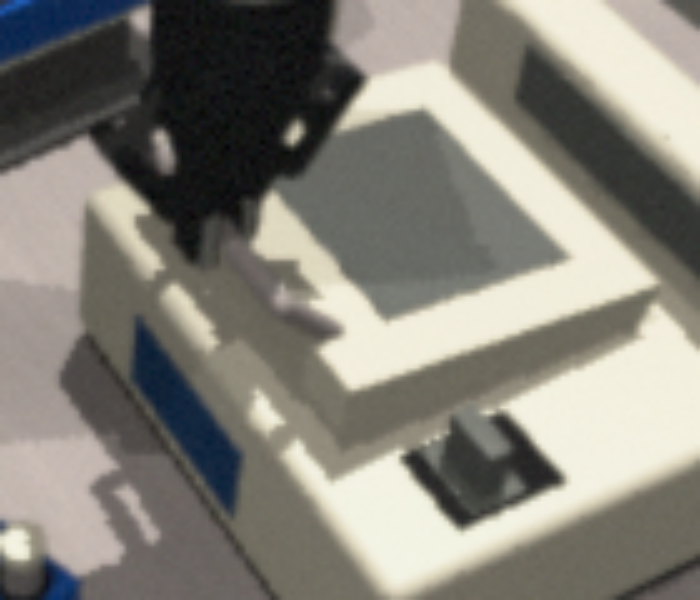

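The picture shows the cover raised at its front edge by the pinched bar. The plane fit gives 0.10 rad, so the cover is free and the catch stays where it is. I'll carry on lifting along the arc.

```bash
python3 - <<'E'
from h import *
def arc(th):
    c,s=np.cos(th),np.sin(th); return 70-200*c+53*s,115+200*s+53*c
for th in np.arange(0.17,0.88,0.07):
    x,z=arc(th); h=ctrl.move_l(an(x+2,25,z+6),vel=60,threshold=25); s=st(("%.2f"%th,h))
    if h or s["grasp_force"]<20: break
ctrl.hold(.5); st("end")
for n in("top","side"):
    im,d=grab(n);w=cloud(n,d);loc=(w[...,:2]-AN)@AR;Z=w[...,2]
    k=(Z>160)&(Z<230)&(np.abs(loc[...,1]-25)<80)&(loc[...,0]>-30)&(loc[...,0]<70)&(im.min(2)>40)
    print(n,k.sum(),-np.arctan(np.polyfit(loc[k][:,0],Z[k],1)[0]))
    np.savez(n+"4.npz",im=im,d=d)
    hsv=cv2.cvtColor(im,cv2.COLOR_RGB2HSV)
    m=(np.abs(w[:,:,0]-578)<90)&(np.abs(w[:,:,1]-169)<40)&(hsv[:,:,1]>150)&(hsv[:,:,0]>100)&(hsv[:,:,0]<130)&(Z>64)
    if m.sum()>20: print("carrier",cv2.minAreaRect(w[m][:,:2].astype(np.float32)))
    if n=="side":cv2.imwrite("pics/side4.png",cv2.resize(im[60:320,220:500],None,fx=2.2,fy=2.2)[:,:,::-1])
E
```

```text
('0.17', False) t 19.57 p [ 487.6 -116.8  208.5] f [-4.9 -2.  -0.5] w 10.7 g 39.2
('0.24', False) t 19.96 p [ 494.2 -117.3  222. ] f [-7.1 -1.5  0.8] w 10.7 g 39.1
('0.31', False) t 20.35 p [ 501.3 -117.7  234.4] f [-5.4 -1.7  1.3] w 10.5 g 39.0
('0.38', False) t 20.74 p [ 509.5 -118.2  246.8] f [-7.9 -1.2  2. ] w 10.5 g 39.0
('0.45', False) t 21.13 p [ 518.5 -118.7  258.6] f [-9.  -0.6  5.2] w 10.4 g 39.0
('0.52', False) t 21.52 p [ 528.1 -119.3  269.3] f [-8.  -1.6  4.3] w 10.2 g 39.0Traceback (most recent call last):
  File "<stdin>", line 5, in <module>
plant.MotionError: the arm cannot follow that straight line within its joint ranges
```

```bash
python3 - <<'E'
from h import *
from scipy.spatial.transform import Rotation as Ro
s=st();print(s["q"].round(2));R0=s["eef_rot"]
def arc(th):
    c,s=np.cos(th),np.sin(th); return 70-200*c+53*s,115+200*s+53*c
ax=np.r_[AR@[0,1],0]
for tilt in (-0.5,-.3,-.15,0,.15,.3,.5):
    R=Ro.from_rotvec(ax*tilt).as_matrix()@R0
    for th in (.59,.7,.87):
        x,z=arc(th);p=an(x+2,25,z)-6*R[:,2];q=ctrl.solve_ik(p,R);print(tilt,th,R[:,2].round(2),None if q is None else np.round(q,2))
E
```

```text
t 21.52 p [ 528.1 -119.3  269.3] f [-8.  -1.6  4.3] w 10.2 g 39.0
[-0.38  0.12  1.61 -0.    1.41  2.82]
-0.5 0.59 [ 0.48 -0.03 -0.88] [-0.48 -0.14  1.93  0.25  0.9   2.6 ]
-0.5 0.7 [ 0.48 -0.03 -0.88] [-0.47 -0.11  1.88  0.24  0.92  2.63]
-0.5 0.87 [ 0.48 -0.03 -0.88] [-0.44 -0.06  1.79  0.22  0.95  2.67]
-0.3 0.59 [ 0.3  -0.02 -0.96] [-0.43 -0.04  1.79  0.12  1.11  2.73]
-0.3 0.7 [ 0.3  -0.02 -0.96] [-0.42 -0.01  1.73  0.11  1.14  2.75]
-0.3 0.87 [ 0.3  -0.02 -0.96] [-0.4   0.04  1.64  0.11  1.17  2.77]
-0.15 0.59 [ 0.15 -0.01 -0.99] [-0.4   0.05  1.68  0.05  1.27  2.79]
-0.15 0.7 [ 0.15 -0.01 -0.99] [-0.39  0.08  1.62  0.05  1.3   2.8 ]
-0.15 0.87 [ 0.15 -0.01 -0.99] [-0.37  0.13  1.53  0.05  1.34  2.82]
0 0.59 [ 0. -0. -1.] None
0 0.7 [ 0. -0. -1.] None
0 0.87 [ 0. -0. -1.] None
0.15 0.59 [-0.15  0.01 -0.99] None
0.15 0.7 [-0.15  0.01 -0.99] None
0.15 0.87 [-0.15  0.01 -0.99] None
0.3 0.59 [-0.29  0.02 -0.96] None
0.3 0.7 [-0.29  0.02 -0.96] None
0.3 0.87 [-0.29  0.02 -0.96] None
0.5 0.59 [-0.48  0.03 -0.88] None
0.5 0.7 [-0.48  0.03 -0.88] None
0.5 0.87 [-0.48  0.03 -0.88] None
```

The last joint is at its limit. Tilting the hand gradually, fingertips forward, frees it, because the bar turns in the fingers.

```bash
python3 - <<'E'
from h import *
from scipy.spatial.transform import Rotation as Ro
R0=Rd(-3.4)
def arc(th):
    c,s=np.cos(th),np.sin(th); return 70-200*c+53*s,115+200*s+53*c
ax=np.r_[AR@[0,1],0]
for th,ti in ((.53,-.08),(.58,-.15),(.64,-.2),(.71,-.24),(.78,-.26),(.85,-.28),(.88,-.28)):
    R=Ro.from_rotvec(ax*ti).as_matrix()@R0
    x,z=arc(th); h=ctrl.move_l(an(x+.5,25,z+1)-6*R[:,2],rot=R,vel=50,threshold=25); s=st(("%.2f"%th,h))
    if h or s["grasp_force"]<20: break
ctrl.hold(.5); st("end")
for n in("top","side"):
    im,d=grab(n);w=cloud(n,d);loc=(w[...,:2]-AN)@AR;Z=w[...,2]
    k=(Z>160)&(Z<230)&(np.abs(loc[...,1]-25)<80)&(loc[...,0]>-30)&(loc[...,0]<70)&(im.min(2)>40)
    if k.sum()>20: print(n,k.sum(),-np.arctan(np.polyfit(loc[k][:,0],Z[k],1)[0]))
    hsv=cv2.cvtColor(im,cv2.COLOR_RGB2HSV)
    m=(np.abs(w[:,:,0]-578)<90)&(np.abs(w[:,:,1]-169)<40)&(hsv[:,:,1]>150)&(hsv[:,:,0]>100)&(hsv[:,:,0]<130)&(Z>64)
    if m.sum()>20: print("carrier",cv2.minAreaRect(w[m][:,:2].astype(np.float32)))
    if n=="side":cv2.imwrite("pics/side4.png",cv2.resize(im[60:320,220:500],None,fx=2.2,fy=2.2)[:,:,::-1])
E
```

```text
('0.53', False) t 21.77 p [ 528.1 -119.3  270.8] f [-4.3 -1.6  1.1] w 10.4 g 40.2
('0.58', False) t 22.12 p [ 534.6 -119.7  278.2] f [-9.1 -0.5  6.9] w 10.3 g 40.4
('0.64', False) t 22.52 p [ 544.2 -120.2  286.6] f [-9.5 -1.5  7.7] w 10.3 g 40.6
('0.71', False) t 22.95 p [ 556.  -120.9  295.6] f [-7.6 -0.8  7.8] w 10.5 g 40.7
('0.78', False) t 23.38 p [ 568.7 -121.6  303.6] f [-6.8 -0.3  8.1] w 10.1 g 40.7
('0.85', False) t 23.82 p [ 581.7 -122.3  310.5] f [-4.3 -1.1  7.2] w 10.1 g 40.7
('0.88', False) t 24.09 p [ 587.  -122.7  313. ] f [-5.5 -1.8  6.5] w 10.3 g 40.7
end t 24.59 p [ 586.8 -122.6  313. ] f [-6.   0.1  6.8] w 10.6 g 40.7
top 360 0.8792962357652376
carrier ((576.6891479492188, 166.9832763671875), (117.50117492675781, 27.703195571899414), 2.594620943069458)
carrier ((578.85791015625, 163.77366638183594), (121.11726379394531, 29.48204231262207), 1.1214568614959717)
```

View pics/side4.png

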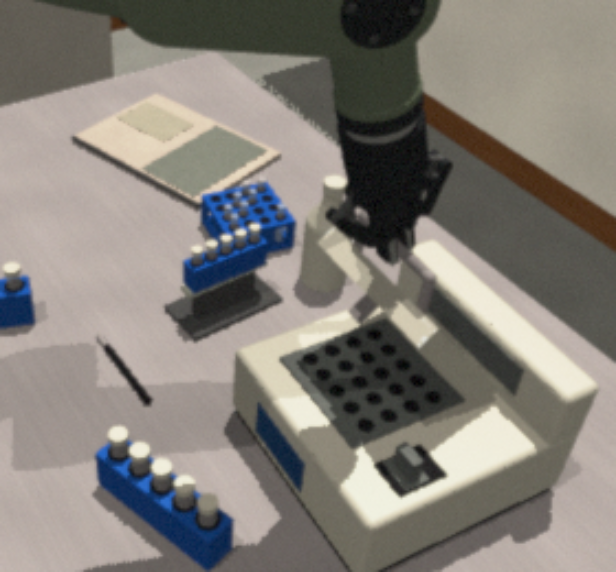

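The cover is open at 0.88 rad with the bar still pinched. The carrier is upright on the rest, and the bottle, rack and pen are where they were. I'm handing the job in.

```bash
python3 -c "
from h import *
print(ctrl.finish_job())"
```

```text
the job is handed in; nothing more can be done
None
```

The job is handed in, with no verdict returned: the carrier stands upright on the rest and is let go, the tug showed the cover was free so I left the catch alone, and the gripper is holding the cover open by its handle at about 0.88 rad (50°).

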